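# Find the tin with the check weight by its heft and stand it on the scale

### The job

One of the three alike tins in the sloping rack holds the heavy check weight for the scale: feel by lifting which one it is, and stand that tin upright in the middle of the scale's platter, setting it down gently and letting go. Never leave a light tin on the scale; at the end both light tins must stand in their own bays of the rack as before, and everything else on the counter stays where it is.

Things in the scene. Friction and masses are not known exactly. Their poses are not given: they have to be found in the camera images.
- tin_a: One of three alike closed square tins of plain metal, 50 x 50 mm, 95 mm tall (flat lid with a black button 14 mm wide, 7 high). Origin: centre of its underside; z up its axis, y along the rack. It leans 24 degrees in a bay of the rack, lid towards the rack's front. Contents unseen: two tins weigh about 0.16 kg, one, not known which, 0.6 to 0.9 kg.
- tin_b: One of three alike closed square tins of plain metal, 50 x 50 mm, 95 mm tall (flat lid with a black button 14 mm wide, 7 high). Origin: centre of its underside; z up its axis, y along the rack. It leans 24 degrees in a bay of the rack, lid towards the rack's front. Contents unseen: two tins weigh about 0.16 kg, one, not known which, 0.6 to 0.9 kg.
- tin_c: One of three alike closed square tins of plain metal, 50 x 50 mm, 95 mm tall (flat lid with a black button 14 mm wide, 7 high). Origin: centre of its underside; z up its axis, y along the rack. It leans 24 degrees in a bay of the rack, lid towards the rack's front. Contents unseen: two tins weigh about 0.16 kg, one, not known which, 0.6 to 0.9 kg.
- rack: Fixed low metal rack, 336 mm wide (y), 100 deep; floor slopes 24 degrees down to its front (-x). Three bays at y = -105, 0, +105 mm, a tin in each, 55 mm between tins. Origin: on the counter under the middle bay; 52 mm above it lies the middle tin's origin. A front lip 33 mm high, square to the floor, holds the tins; side guides 13 mm high stand 3.5 mm off them; no back wall.
- platter_top (a point): Centre of the top face of the scale's steel platter, 190 (x) x 220 (y) mm, level, about 93 mm above the counter when empty; z up. The platter sinks on a spring under load. The scale is a cream and black counter scale 270 mm deep, 260 wide, its sloping keypad on its -x side.
- platter (a joint): How far the platter has sunk, in m: 0 empty, 1 mm per newton: about 1.6 mm under a light tin, 6 to 9 mm under the heavy one; it bottoms at 18 mm.
- teacup: Bystander: white teacup with one handle, 84 mm across, 65 tall; to be left alone. Origin: centre of its underside.
- shaker: Bystander: small white shaker with steel cap, 34 mm across, 75 tall, between rack and scale; to be left alone. Origin: centre of its underside.
- spoon: Bystander: steel spoon lying on the counter; to be left alone. Origin: centre of its underside.
- syrup: Bystander: amber bottle, 64 mm across, 190 tall; to be left alone. Origin: centre of its underside.
- milk_can: Bystander: round can, 74 mm across, 80 tall, standing alone on the counter; to be left alone. Origin: centre of its underside.
Not all that is in view belongs to the job. What is shaped like the tin_a but brown or yellow is not meant.

How it is judged (in metres and radians):
At the end, for the whole second after the job is handed in: The heavy tin stands upright (within 0.08 rad) on the platter, its centre within 50 mm of the platter's centre, released and at rest, the platter sunk more than 4.2 mm by it; the other two tins stand in the rack within 20 mm of where they began, leaning 0.30 to 0.54 rad as before (((horizontal distance between tin_a and platter_top below 0.05 m and z of tin_a in the frame of platter_top between -0.006 and 0.006 m and angle between tin_a's own z axis and vertical below 0.08 rad and linear speed of tin_a below 0.02 m/s and distance of each of tin_b, tin_c from where it was at the start of the episode below 0.02 m and angle between tin_b's own z axis and vertical between 0.3 and 0.54 rad and angle between tin_c's own z axis and vertical between 0.3 and 0.54 rad) or (horizontal distance between tin_b and platter_top below 0.05 m and z of tin_b in the frame of platter_top between -0.006 and 0.006 m and angle between tin_b's own z axis and vertical below 0.08 rad and linear speed of tin_b below 0.02 m/s and distance of each of tin_a, tin_c from where it was at the start of the episode below 0.02 m and angle between tin_a's own z axis and vertical between 0.3 and 0.54 rad and angle between tin_c's own z axis and vertical between 0.3 and 0.54 rad) or (horizontal distance between tin_c and platter_top below 0.05 m and z of tin_c in the frame of platter_top between -0.006 and 0.006 m and angle between tin_c's own z axis and vertical below 0.08 rad and linear speed of tin_c below 0.02 m/s and distance of each of tin_a, tin_b from where it was at the start of the episode below 0.02 m and angle between tin_a's own z axis and vertical between 0.3 and 0.54 rad and angle between tin_b's own z axis and vertical between 0.3 and 0.54 rad)) and value of joint platter above 0.0042 m); the robot touches nothing.
It fails at once if the scale is pressed or struck hard: platter driven down more than 14 mm (value of joint platter above 0.014 m).
It fails at once if a light tin is left standing on the scale with the hand withdrawn ((horizontal distance between tin_a and platter_top below 0.1 m and z of tin_a in the frame of platter_top below 0.01 m and distance between the grasp point and tin_a above 0.17 m and value of joint platter below 0.0042 m and velocity of joint platter between -0.005 and 0.005 m/s) or (horizontal distance between tin_b and platter_top below 0.1 m and z of tin_b in the frame of platter_top below 0.01 m and distance between the grasp point and tin_b above 0.17 m and value of joint platter below 0.0042 m and velocity of joint platter between -0.005 and 0.005 m/s) or (horizontal distance between tin_c and platter_top below 0.1 m and z of tin_c in the frame of platter_top below 0.01 m and distance between the grasp point and tin_c above 0.17 m and value of joint platter below 0.0042 m and velocity of joint platter between -0.005 and 0.005 m/s)).
It fails at once if a bystander is shifted by more than 30 mm (distance of any of teacup, shaker, spoon, syrup, milk_can from where it was at the start of the episode above 0.03 m).
It also fails if it takes over 59 s, if anything falls off the work surface, if the arm or the gripper's body presses on something with over 40 N, if the wrist force passes 120 N, or if a joint passes its speed limit or range.

### The arm

A 7-joint arm with a two-finger parallel gripper is mounted at the origin on the work surface. World frame = base frame: x ahead of the robot, y to its left, z up, the work surface at z = 0. Lengths are in mm, angles in rad, forces in N, time in s.
With the tool pointing down it reaches from about 400 to 850 mm from the base axis. Payload 4.5 kg.
Tool frame: the origin (TCP) lies midway between the tips of the shut fingers; the grasp point (between the pads) lies 19 mm behind it; y points along the fingers, x is the direction in which the jaws open and shut, and the axes are right-handed (so a half turn about y gives the same grasp; the last joint's range is limited). The gripper opens to 85 mm and grips with 20 to 120 N. Pads are 22 mm wide; open, the fingers measure 114 mm over their backs; the gripper's body (76 mm by 85 mm) begins 54 mm behind the grasp point. The pads swing forward as they close: fully open they stand 13 mm farther back than shut.
Start: joints at [1.274, 0.689, -0.195, 1.565, 0.157, 0.902, -0.215], TCP at [203.03, -591.129, 231.317] pointing down, gripper open.
Joint ranges: [-3.01, 3.01], [-0.46, 2.08], [-1.47, 1.51], [0.13, 2.56], [-1, 4.14], [0.04, 2.09], [-2.66, 2.66]. Speed limits (rad/s): [2.57, 2.57, 3.14, 3.14, 3.14, 3.14, 3.14].

### API

Orientations are given as [roll, pitch, yaw] about the fixed x, y, z axes, in that order (R = Rz(yaw) Ry(pitch) Rx(roll)).
In Python, from workcell import ctrl, vision, finish_job gives the robot as it stands.
- The arm moves only by the tool jog_arm, never from a script. Its argument "series" is one flat list of numbers, 7 for each row, row after row: the opening in per cent of the stroke, from 0 (shut) to 100 (fully open), then the shift along the tool's x, y, z in m, then the turn, a rotation vector about the tool's x, y, z in rad. A call has 1 to 5 rows; each row is the pose to reach, as a shift and turn from the pose commanded when the call began, along the tool's axes at that moment; what a row does not reach only later rows make up. A row lasts 1/12 s, in which the tool goes at most 41.7 mm and 7.16 degrees, less where a joint would pass 70% of its speed; a pose out of reach is approached as far as the arm can. A call with a gripper value outside its range is refused whole. The fingers move at their own pace and stop on an object; "grip_force" is the grip in N (left out, the last holds). Time passes only in rows, so rows that repeat a pose let the fingers close. It gives the time, the measured TCP pose, the force and the opening at its end, in the units of the state.
- ctrl.get_state(): the state, without advancing time (a new reading comes with each control period).
- vision.grab_frame(name): name is "scene" or "top" or "wrist"; returns a dict with "pixels" (480x640x3 uint8, blue, green, red), "camera_matrix" (3x3 intrinsics, pixels), "rvec" (rotation vector, rad) and "tvec" (3), from world to camera coordinates, as OpenCV has them. Camera axes: x right, y down, z forward; pixel columns grow to the right and rows downward; lengths in mm; the calibration is good to about 2 mm. A picture is of the moment at which its call begins. There is no depth.
- finish_job(): hands the job in, once; it reports no verdict.
The state is a dict: "clock": time; "qpos": joint angles; "qvel": joint speeds; "tau": joint torques, N m; "ee_pos": TCP position; "eef_rot": TCP orientation; "wrist_force": force on the tool from outside, world axes, zero at the start; "torque": the same for the moment, N m; "opening": finger opening in mm.
Only numpy, scipy, OpenCV 4.12 (cv2) and the standard library are available. Lean on these libraries where they do the work, as an engineer would, in place of code of your own. Each camera call takes 0.05 s, during which the arm holds its last target. There are 200 camera calls.

## Working session

There is one attempt and no reset: what is moved stays moved. The work goes in short steps, Python scripts to look and compute and a tool call to move; the robot and the scene stay as the last step left them, time stands still between calls to the robot, and variables do not carry over. Pictures are saved under pics/ and viewed, about 8 in all and at most 12, crops included, and the job is handed in when it is done.

Besides the shell and the picture viewer there is one more tool, called after "Call:" by a JSON object that holds its "name" and its "arguments", one argument or row to a line. jog_arm: Moves the arm, as the interface text tells. Its arguments: {"type":"object","properties":{"series":{"type":"array","items":{"type":"number"}},"grip_force":{"type":"number"}},"required":["series"]}

```bash
mkdir -p pics; ls; python3 - <<'E'
from workcell import ctrl, vision
import cv2, numpy as np
print(ctrl.get_state())
for n in ["scene","top"]:
    f=vision.grab_frame(n); cv2.imwrite(f"pics/{n}0.png",f["pixels"])
    np.savez(f"{n}0.npz",**f)
    R=cv2.Rodrigues(np.array(f["rvec"],float))[0]; print(n,f["camera_matrix"],(-R.T@np.array(f["tvec"]).reshape(3)),R)
E
```

```text
pics
{'clock': 0.0, 'qpos': array([ 1.27378835,  0.68996648, -0.19449847,  1.56638117,  0.15730818,
        0.90248828, -0.21508253]), 'qvel': array([-0.0002831 ,  0.00187261,  0.00036737,  0.00057313,  0.00022372,
       -0.00030533, -0.00026661]), 'tau': array([ 2.37161967e-04, -5.39603627e+01, -1.26686431e+00, -1.58540046e+01,
        8.93893215e-03,  9.48071567e-03, -3.82123312e-05]), 'ee_pos': array([ 202.73053607, -590.50622376,  230.48468356]), 'eef_rot': array([-1.57094896,  0.00184533, -1.23988895]), 'wrist_force': array([ 0.76686927, -0.07969741,  0.14514885]), 'torque': array([-0.0605292 , -0.04667659,  0.00102488]), 'opening': 85.29204780882569}
scene [[461.67086038   0.         321.82233324]
 [  0.         461.67086038 236.58933805]
 [  0.           0.           1.        ]] [1443.20510573   23.30391647  880.1405283 ] [[-0.02923008  0.99946692 -0.01454264]
 [ 0.63653077  0.00739427 -0.77121586]
 [-0.7706972  -0.03179953 -0.63640758]]
top [[499.40002336   0.         313.94972717]
 [  0.         499.40002336 237.47541997]
 [  0.           0.           1.        ]] [ 384.57145661  -18.46267594 1381.90109918] [[-0.02561542 -0.99942077 -0.02240493]
 [-0.99740113  0.02706059 -0.06677365]
 [ 0.06734126  0.02063627 -0.99751657]]
```

View pics/scene0.png

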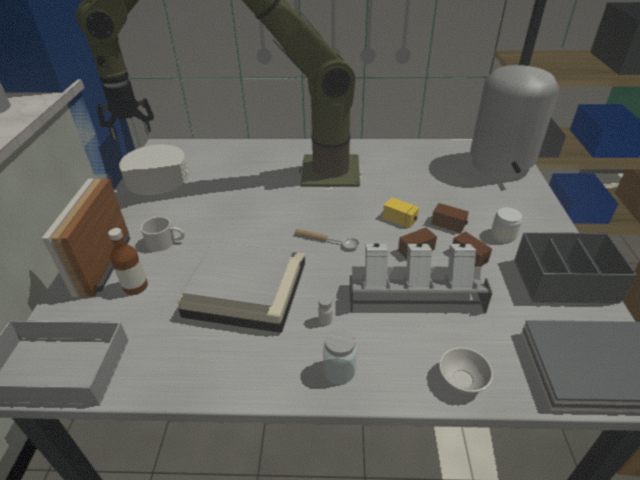

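View pics/top0.png

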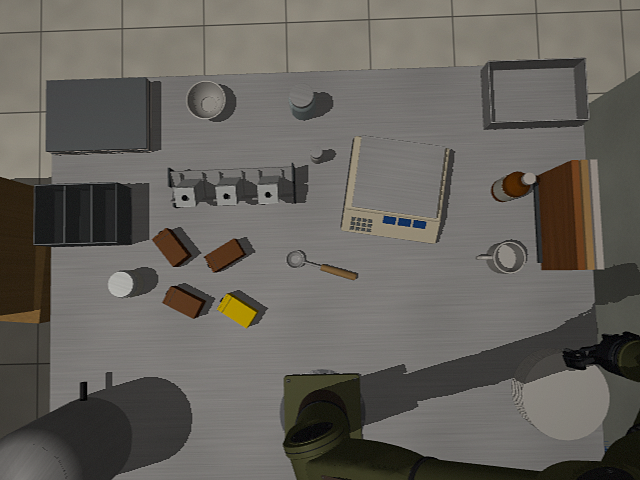

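Top view: tin lids at about (183,197), (226,195), (267,193); the platter is near (400,173). Look-alikes are the brown blocks at (172,247), (226,254) and (184,301), the yellow one at (238,310), and the round can at (120,284). The metallic ones in the rack are the tins. Next I'll do a close crop and measure.

```bash
cat > h.py <<'E'
import numpy as np, cv2
from scipy.spatial.transform import Rotation as Ro
def cam(f):
    R=cv2.Rodrigues(np.array(f["rvec"],float))[0]; t=np.array(f["tvec"],float).reshape(3); return np.array(f["camera_matrix"]),R,t
def ray(f,u,v,z):
    K,R,t=cam(f); d=R.T@np.linalg.solve(K,[u,v,1.]); c=-R.T@t; return c+d*(z-c[2])/d[2]
def proj(f,P):
    K,R,t=cam(f); p=(R@np.atleast_2d(P).T).T+t; p=p@K.T; return p[:,:2]/p[:,2:]
E
python3 - <<'E'
from h import *
f=dict(np.load("top0.npz")); s=dict(np.load("scene0.npz"))
im=f["pixels"]; g=cv2.cvtColor(im,cv2.COLOR_BGR2GRAY)
for u,v in [(184,197),(226,195),(267,193)]:
    w=g[v-7:v+8,u-7:u+8]; m=(w<60).astype(np.uint8)
    n,l,st,c=cv2.connectedComponentsWithStats(m)
    for i in range(1,n): print((u,v),st[i,4],c[i]+[u-7,v-7],ray(f,*(c[i]+[u-7,v-7]),145.).round(1))
a=cv2.resize(im[125:250,155:315],None,fx=5,fy=5,interpolation=cv2.INTER_CUBIC)[:590]
b=cv2.resize(im[125:250,335:460],None,fx=4.7,fy=4.7,interpolation=cv2.INTER_CUBIC)
cv2.imwrite("pics/a.png",cv2.resize(np.hstack([a[:587],b[:587]]),(800,338)))
c=cv2.resize(s["pixels"][225:345,170:500],None,fx=2.4,fy=2.4,interpolation=cv2.INTER_CUBIC)
cv2.imwrite("pics/c.png",np.vstack([cv2.resize(np.hstack([a[:587],b[:587]]),(792,312)),c]))
E
```

```text
(184, 197) 30 [184.36666667 197.63333333] [577.1 329.9 145. ]
(226, 195) 27 [226.25925926 196.07407407] [578.  224.3 145. ]
(267, 193) 26 [267.61538462 194.46153846] [579.1 120.3 145. ]
```

View pics/c.png

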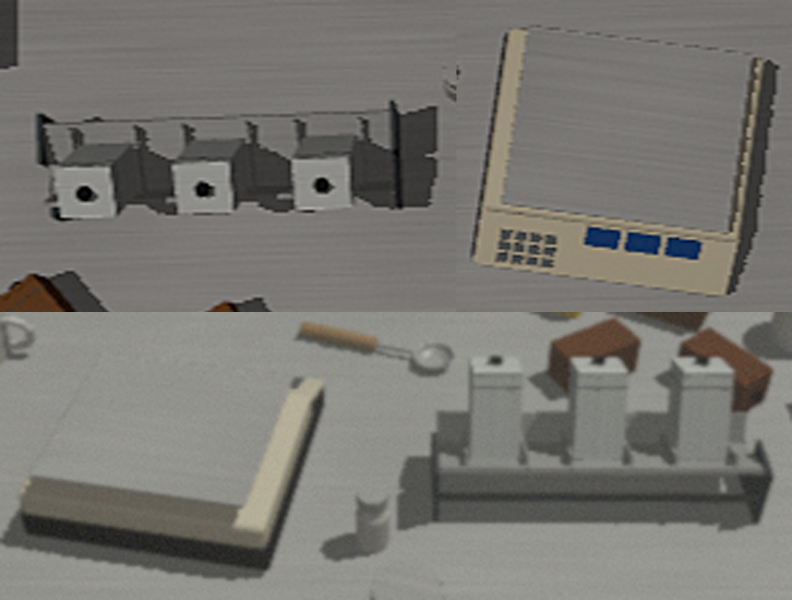

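Close crop: the three plain metal tins with black buttons sit in the rack, lids leaning toward −x. The platter corners, in crop pixels, are about (528,28), (757,57), (731,233) and (503,206). Buttons are at y = 330, 224 and 120, x ≈ 578.

```bash
cat >> h.py <<'E'
def Rt(tilt):  # tool x=-Y, approach leaning out by tilt (deg)
    s,c=np.sin(np.radians(tilt)),np.cos(np.radians(tilt))
    return np.array([[0,s,c],[-1,0,0],[0,-c,s]])
def to(st,P,tilt,yaw=0.):
    R=Ro.from_euler("xyz",st["eef_rot"]).as_matrix(); T=Ro.from_euler("z",yaw).as_matrix()@Rt(tilt)
    d=R.T@(np.array(P,float)-st["ee_pos"])/1000; r=Ro.from_matrix(R.T@T).as_rotvec()
    print("to",np.round(P,1),"shift",d.round(4),np.linalg.norm(d).round(3),"turn",r.round(3))
E
python3 - <<'E'
from h import *
from workcell import ctrl
f=dict(np.load("top0.npz")); s=dict(np.load("scene0.npz"))
cs=[ray(f,335+(x-456.8)/2.684,125+y/2.498,93.) for x,y in [(528,28),(757,57),(731,233),(503,206)]]
print(np.round(cs,1),np.mean(cs,0))
print("scene px platter centre",proj(s,np.mean(cs,0)),"buttons",proj(s,[[578,y,145] for y in (120.3,224.3,329.9)]))
st=ctrl.get_state(); to(st,[420,-330,300],0); to(st,[552,120,195],24)
E
```

```text
[[ 733.8 -123.1   93. ]
 [ 696.  -343.7   93. ]
 [ 512.6 -310.9   93. ]
 [ 546.9  -93.    93. ]] [ 622.30729948 -217.67404177   93.        ]
scene px platter centre [[238.73003142 270.06237569]] buttons [[376.05442867 243.50050488]
 [418.74597276 243.835428  ]
 [462.3511521  244.17751875]]
to [ 420 -330  300] shift [-0.176  -0.0692  0.2901] 0.346 turn [ 0.     0.331 -0.002]
to [552 120 195] shift [-0.5586  0.0364  0.5611] 0.793 turn [ 0.415  0.326 -0.071]
```

Call:
{"name": "jog_arm", "arguments": {
  "series": [100,-0.02,-0.0083,0.0345,0,0.066,0,100,-0.042,-0.0166,0.069,0,0.132,0,100,-0.063,-0.025,0.104,0,0.2,0,100,-0.084,-0.033,0.138,0,0.265,0,100,-0.105,-0.041,0.172,0,0.33,0],
  "grip_force": 80
}}

```text
clock: 0.52
ee_pos: [332.3, -434.1, 272.3]
eef_rot: [-1.571, 0.001, -1.574]
wrist_force: [1.0, -0.4, -0.4]
opening: 85.3
```

```bash
python3 - <<'E'
from h import *
from workcell import ctrl
st=ctrl.get_state(); print(st["ee_pos"],st["eef_rot"],st["qpos"]); to(st,[470,-80,280],0);to(st,[552,120,205],24)
E
```

```text
[ 332.33290135 -434.07612702  272.31035779] [-1.57111091e+00  8.07121347e-04 -1.57350330e+00] [ 0.89140806  0.53166256 -0.09348929  1.75474214  0.06211552  0.85885508
 -0.80338806]
to [470 -80 280] shift [-0.3545 -0.0074  0.1367] 0.38 turn [ 0.    -0.003 -0.001]
to [552 120 205] shift [-0.5546  0.0677  0.2182] 0.6 turn [ 0.419 -0.003 -0.   ]
```

Call:
{"name": "jog_arm", "arguments": {
  "series": [100,-0.036,-0.002,0.014,0,0,0,100,-0.074,-0.004,0.028,0,0,0,100,-0.111,-0.006,0.042,0,0,0,100,-0.148,-0.008,0.056,0,0,0,100,-0.185,-0.01,0.07,0,0,0]
}}

```text
clock: 0.93
ee_pos: [401.5, -248.9, 282.2]
eef_rot: [-1.571, 0.0, -1.57]
wrist_force: [1.4, -0.1, -0.4]
opening: 85.0
```

Call:
{"name": "jog_arm", "arguments": {
  "series": [100,-0.036,0,0.014,0,0,0,100,-0.074,0,0.028,0,0,0,100,-0.111,0,0.042,0,0,0,100,-0.148,0,0.056,0,0,0,100,-0.185,0,0.07,0,0,0]
}}

```text
clock: 1.35
ee_pos: [471.3, -63.9, 282.2]
eef_rot: [-1.571, -0.0, -1.57]
wrist_force: [1.3, -0.6, 0.4]
opening: 85.1
```

Call:
{"name": "jog_arm", "arguments": {
  "series": [100,-0.036,0.012,0.014,0.08,0,0,100,-0.074,0.024,0.028,0.16,0,0,100,-0.111,0.036,0.042,0.25,0,0,100,-0.148,0.048,0.056,0.33,0,0,100,-0.182,0.06,0.074,0.419,0,0]
}}

```text
clock: 1.77
ee_pos: [540.2, 107.0, 225.7]
eef_rot: [-1.173, -0.0, -1.57]
wrist_force: [0.9, -0.3, -0.4]
opening: 85.6
```

```bash
python3 - <<'E'
from h import *
from workcell import ctrl,vision
f=vision.grab_frame("wrist"); np.savez("w1.npz",**f); cv2.imwrite("pics/w1.png",f["pixels"])
st=ctrl.get_state(); print(st); to(st,[561.8,120.3,182],24)
print(proj(f,[[578,y,145] for y in (120.3,224.3)]))
E
```

```text
{'clock': 1.8167, 'qpos': array([-0.53288709,  0.5159149 ,  0.22411425,  2.19199718,  0.27379997,
        0.06868989, -2.17782429]), 'qvel': array([ 0.20445132, -0.03738398, -0.25732168, -0.06640791, -0.11894602,
        0.26465344,  0.28207835]), 'tau': array([ 30.07980824, -50.37739635,  21.89958215,  -6.62978947,
         0.41124187,   0.31509312,  -0.2863245 ]), 'ee_pos': array([538.69721814, 119.20601388, 223.27622301]), 'eef_rot': array([-1.17188303e+00,  5.42116154e-04, -1.54986788e+00]), 'wrist_force': array([-0.43149832,  6.72175472, -3.14891439]), 'torque': array([0.45416355, 0.5363847 , 0.15109738]), 'opening': 85.64970002576007}
to [561.8 120.3 182. ] shift [-0.0006  0.047   0.0053] 0.047 turn [ 0.02   0.019 -0.009]
[[294.24712193 235.90414845]
 [123.5504328  235.6204767 ]]
```

View pics/w1.png

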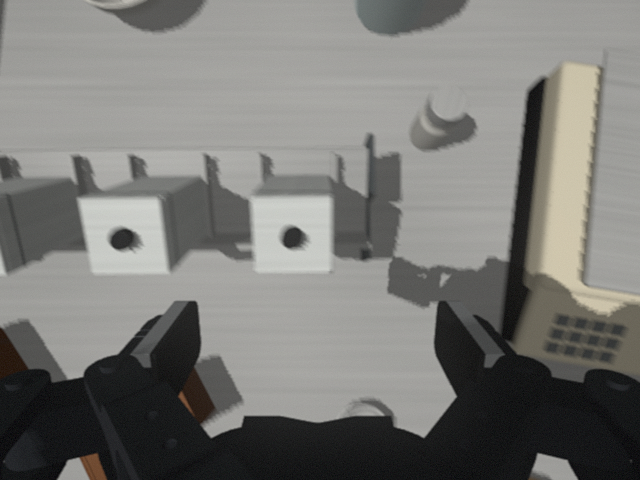

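The wrist view shows the button of the right tin at (292,238), 2 px from the prediction, so the positions are good to about 1 mm. Joint 6 is close to its lower limit with the tool tilted 24°. I'll grip with the tool vertical instead (jaws across the tin's sides) and tilt the tool inward when placing.

Call:
{"name": "jog_arm", "arguments": {
  "series": [100,0,0,0,-0.08,0,0,100,0,0,0,-0.17,0,0,100,0,0,0,-0.26,0,0,100,0,0,0,-0.34,0,0,100,0,0,0,-0.42,0,0]
}}

```text
clock: 2.23
ee_pos: [540.4, 103.5, 227.0]
eef_rot: [-1.6, -0.001, -1.573]
wrist_force: [-0.3, -0.5, 0.2]
opening: 85.0
```

Call:
{"name": "jog_arm", "arguments": {
  "series": [100,0,0,0,0,0,0,100,0,0,0,0,0,0,100,0,0,0,0,0,0]
}}

```text
clock: 2.48
ee_pos: [539.3, 103.5, 225.6]
eef_rot: [-1.596, -0.003, -1.573]
wrist_force: [-0.6, 0.1, -0.6]
opening: 85.1
```

```bash
python3 - <<'E'
from h import *
from workcell import ctrl
st=ctrl.get_state(); print(st["qpos"],st["wrist_force"]); to(st,[593,121,185],0); to(st,[593,121,88],0)
E
```

```text
[-0.18021579  0.60582816 -0.14991701  1.77984451  0.11324953  0.78964795
 -1.95828913] [-0.56733913  0.09412932 -0.55480746]
to [593 121 185] shift [-0.0177  0.0392  0.0547] 0.07 turn [ 0.025 -0.002  0.003]
to [593 121  88] shift [-0.018   0.1362  0.0572] 0.149 turn [ 0.025 -0.002  0.003]
```

Call:
{"name": "jog_arm", "arguments": {
  "series": [100,-0.006,0,0.019,0.025,0,0,100,-0.012,0.013,0.037,0.025,0,0,100,-0.018,0.026,0.055,0.025,0,0,100,-0.018,0.039,0.055,0.025,0,0,100,-0.018,0.039,0.055,0.025,0,0]
}}

```text
clock: 2.9
ee_pos: [591.9, 122.0, 183.1]
eef_rot: [-1.575, -0.004, -1.571]
wrist_force: [-0.9, 0.0, 0.2]
opening: 85.3
```

```bash
python3 - <<'E'
from h import *
from workcell import ctrl,vision
f=vision.grab_frame("wrist"); cv2.imwrite("pics/w2.png",f["pixels"])
st=ctrl.get_state(); print(st["qpos"],st["wrist_force"]); to(st,[593,121,88],0)
print(proj(f,[[578,y,145] for y in (120.3,224.3)]))
g=cv2.cvtColor(f["pixels"],cv2.COLOR_BGR2GRAY)
for y in (120.3,224.3):
    u,v=proj(f,[578,y,145])[0].astype(int)
    if 0<u<640 and 0<v<480:
        w=(g[max(v-45,0):v+45,max(u-45,0):u+45]<50).astype(np.uint8); n,l,s,c=cv2.connectedComponentsWithStats(w)
        for i in range(1,n):
            if s[i,4]>100: print(s[i],c[i]+[max(u-45,0),max(v-45,0)])
E
```

```text
[-0.20512096  0.71867752 -0.13321091  1.67490351  0.13120218  0.76156755
 -1.97231854] [-0.10302284 -0.28715091  0.2875291 ]
to [593 121  88] shift [0.0004 0.0964 0.0013] 0.096 turn [ 0.004 -0.     0.004]
[[318.75098771 297.02236008]
 [108.47246661 297.0733276 ]]
[ 34  33  25  17 166] [319.19879518 290.44578313]
[ 33  35  30  25 583] [110.52658662 299.11492281]
[ 68  68  22  22 175] [142.94857143 331.64      ]
```

Call:
{"name": "jog_arm", "arguments": {
  "series": [100,0,0.02,0.001,0,0,0,100,0,0.042,0.001,0,0,0,100,0,0.065,0.001,0,0,0,100,0,0.085,0.001,0,0,0,100,0,0.096,0.001,0,0,0]
}}

```text
clock: 3.37
ee_pos: [593.6, 121.2, 88.7]
eef_rot: [-1.573, -0.004, -1.572]
wrist_force: [0.1, -0.7, -0.1]
opening: 85.5
```

Call:
{"name": "jog_arm", "arguments": {
  "series": [80,0,0,0,0,0,0,60,0,0,0,0,0,0,45,0,0,0,0,0,0,30,0,0,0,0,0,0,30,0,0,0,0,0,0],
  "grip_force": 70
}}

```text
clock: 3.78
ee_pos: [596.5, 121.7, 91.4]
eef_rot: [-1.568, -0.002, -1.573]
wrist_force: [-2.4, -1.6, 7.3]
opening: 49.0
```

Call:
{"name": "jog_arm", "arguments": {
  "series": [30,0,0,0,0,0,0,30,0,0,0,0,0,0,30,0,0,0,0,0,0]
}}

```text
clock: 4.03
ee_pos: [596.5, 121.7, 91.4]
eef_rot: [-1.568, -0.002, -1.573]
wrist_force: [-0.8, 0.3, 6.8]
opening: 49.1
```

Call:
{"name": "jog_arm", "arguments": {
  "series": [30,0,-0.0046,-0.002,0,0,0,30,0,-0.0092,-0.004,0,0,0,30,0,-0.0165,-0.0073,0,0,0,30,0,-0.024,-0.0107,0,0,0,30,0,-0.0274,-0.0122,0,0,0]
}}

```text
clock: 4.45
ee_pos: [584.1, 122.0, 118.6]
eef_rot: [-1.568, -0.002, -1.572]
wrist_force: [4.8, 0.2, -2.4]
opening: 49.3
```

Call:
{"name": "jog_arm", "arguments": {
  "series": [30,0,0,0,0,0,0,30,0,0,0,0,0,0,30,0,0,0,0,0,0,30,0,0,0,0,0,0]
}}

```text
clock: 4.78
ee_pos: [584.6, 122.0, 117.4]
eef_rot: [-1.568, -0.002, -1.573]
wrist_force: [4.5, 0.8, 4.1]
opening: 49.3
```

Call:
{"name": "jog_arm", "arguments": {
  "series": [30,0,-0.005,0,0,0,0,30,0,-0.012,0,0,0,0,30,0,-0.02,0,0,0,0,30,0,-0.02,0,0,0,0,30,0,-0.02,0,0,0,0]
}}

```text
clock: 5.2
ee_pos: [582.5, 121.7, 137.1]
eef_rot: [-1.572, -0.003, -1.572]
wrist_force: [-0.1, 0.8, -2.6]
opening: 48.9
```

Call:
{"name": "jog_arm", "arguments": {
  "series": [30,0,0,0,0,0,0,30,0,0,0,0,0,0,30,0,0,0,0,0,0,30,0,0,0,0,0,0]
}}

```text
clock: 5.53
ee_pos: [583.0, 121.7, 136.6]
eef_rot: [-1.571, -0.003, -1.572]
wrist_force: [0.4, -0.9, -2.0]
opening: 49.1
```

```bash
python3 - <<'E'
from h import *
from workcell import ctrl,vision
f=vision.grab_frame("wrist"); a=f["pixels"]
f=vision.grab_frame("scene"); b=cv2.resize(f["pixels"][200:320,300:500],(640,384))
cv2.imwrite("pics/w3.png",np.vstack([cv2.resize(a,(320,240)),cv2.resize(b,(320,192))]))
cv2.imwrite("pics/w3.png",np.hstack([cv2.resize(a,(400,300)),cv2.resize(b,(400,300))]))
print(ctrl.get_state())
E
```

```text
{'clock': 5.6333, 'qpos': array([-0.2153422 ,  0.77291273, -0.12119621,  1.74275749,  0.14708132,
        0.63585185, -1.99348496]), 'qvel': array([-7.29917227e-05, -1.03027158e-03,  6.84852139e-04, -1.98009177e-03,
        1.82810581e-03,  2.25000121e-04,  6.64233217e-04]), 'tau': array([-3.57838780e-04, -5.47863114e+01, -3.18520172e-01, -1.23192376e+01,
        1.50379009e-02,  8.17432010e-03, -8.78432303e-06]), 'ee_pos': array([583.17483293, 121.7482559 , 136.78012301]), 'eef_rot': array([-1.57102859, -0.00282532, -1.57244362]), 'wrist_force': array([ 0.1548004 ,  0.10848745, -1.21180951]), 'torque': array([-0.02056568, -0.01590695, -0.02358706]), 'opening': 49.17318145006327}
```

View pics/w3.png

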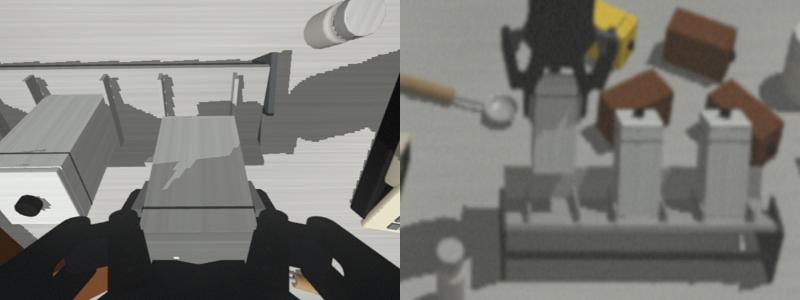

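The right tin is clearly off the rack and weighs only about 2 N, so it is light. I'll put it back, held a few mm behind the lip.

Call:
{"name": "jog_arm", "arguments": {
  "series": [30,0,0.009,0.003,0,0,0,30,0,0.02,0.007,0,0,0,30,0,0.03,0.011,0,0,0,30,0,0.038,0.014,0,0,0,30,0,0.0433,0.016,0,0,0]
}}

```text
clock: 6.05
ee_pos: [598.7, 121.0, 92.1]
eef_rot: [-1.573, -0.004, -1.573]
wrist_force: [-14.7, -8.7, 45.3]
opening: 49.5
```

Call:
{"name": "jog_arm", "arguments": {
  "series": [30,0,0,0,0,0,0,30,0,0,0,0,0,0,30,0,0,0,0,0,0]
}}

```text
clock: 6.3
ee_pos: [599.4, 121.6, 93.2]
eef_rot: [-1.571, -0.003, -1.572]
wrist_force: [-0.6, 0.7, -1.8]
opening: 50.0
```

Call:
{"name": "jog_arm", "arguments": {
  "series": [62,0,0,0,0,0,0,66,0,0,0,0,0,0,75,0,0,0,0,0,0,100,0,0,0,0,0,0,100,0,0,0,0,0,0]
}}

```text
clock: 6.72
ee_pos: [599.5, 121.7, 93.8]
eef_rot: [-1.57, -0.003, -1.572]
wrist_force: [-0.1, -1.2, 0.1]
opening: 84.4
```

Call:
{"name": "jog_arm", "arguments": {
  "series": [100,0,0,0,0,0,0,100,0,-0.02,0,0,0,0,100,0,-0.05,0,0,0,0,100,0,-0.08,0,0,0,0,100,0,-0.1,0,0,0,0]
}}

```text
clock: 7.13
ee_pos: [600.3, 122.2, 196.3]
eef_rot: [-1.568, -0.002, -1.573]
wrist_force: [-0.2, 0.7, -0.2]
opening: 85.3
```

Call:
{"name": "jog_arm", "arguments": {
  "series": [100,-0.035,0,-0.001,0,0,0,100,-0.07,0,-0.003,0,0,0,100,-0.104,0,-0.005,0,0,0,100,-0.104,0,-0.005,0,0,0,100,-0.104,0,-0.005,0,0,0]
}}

```text
clock: 7.55
ee_pos: [593.4, 229.6, 193.3]
eef_rot: [-1.571, -0.001, -1.567]
wrist_force: [0.8, -0.7, -0.2]
opening: 85.1
```

```bash
python3 - <<'E'
from h import *
from workcell import ctrl,vision
f=vision.grab_frame("wrist"); a=f["pixels"]; np.savez("w4.npz",**f)
f=vision.grab_frame("scene"); b=cv2.resize(f["pixels"][200:320,300:500],(640,384))
cv2.imwrite("pics/w4.png",np.hstack([cv2.resize(a,(400,300)),cv2.resize(b,(400,300))]))
st=ctrl.get_state(); print(st["qpos"],st["wrist_force"]); to(st,[593,225,88],0)
E
```

```text
[-0.37124018  0.74513864 -0.11921362  1.57074587  0.11413673  0.83427671
 -2.10899049] [0.17731398 0.309085   0.05931305]
to [593 225  88] shift [-0.0006  0.1052 -0.0015] 0.105 turn [-0.    -0.002  0.004]
```

View pics/w4.png

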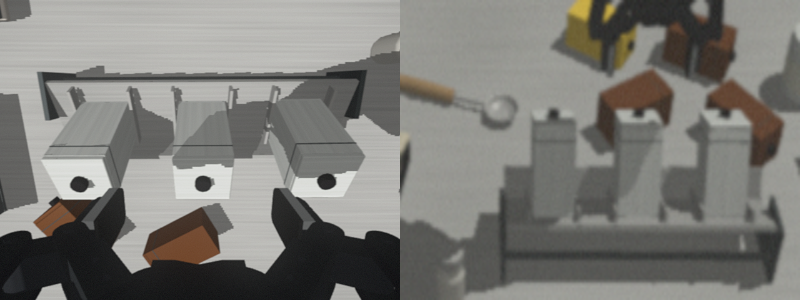

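Tin is back in its bay; its button is at (326,181), level with the others at (203,184) and (79,184). Now the middle tin.

Call:
{"name": "jog_arm", "arguments": {
  "series": [100,0,0.022,-0.001,0,0,0,100,0,0.047,-0.001,0,0,0,100,0,0.072,-0.001,0,0,0,100,0,0.094,-0.001,0,0,0,100,0,0.104,-0.001,0,0,0]
}}

```text
clock: 8.07
ee_pos: [592.3, 222.4, 86.5]
eef_rot: [-1.575, -0.006, -1.575]
wrist_force: [0.6, 0.3, 0.2]
opening: 85.4
```

Call:
{"name": "jog_arm", "arguments": {
  "series": [80,0,0,0,0,0,0,60,0,0,0,0,0,0,45,0,0,0,0,0,0,30,0,0,0,0,0,0,30,0,0,0,0,0,0],
  "grip_force": 70
}}

```text
clock: 8.48
ee_pos: [595.0, 226.2, 91.2]
eef_rot: [-1.567, -0.001, -1.573]
wrist_force: [0.6, 0.2, 3.8]
opening: 49.6
```

Call:
{"name": "jog_arm", "arguments": {
  "series": [30,0,0,0.003,0,0,0,30,0,0,0.003,0,0,0,30,0,0,0.003,0,0,0]
}}

```text
clock: 8.73
ee_pos: [595.4, 226.3, 91.2]
eef_rot: [-1.572, -0.002, -1.572]
wrist_force: [-4.6, -0.2, 11.0]
opening: 49.5
```

Call:
{"name": "jog_arm", "arguments": {
  "series": [30,0,-0.0046,-0.002,0,0,0,30,0,-0.0092,-0.004,0,0,0,30,0,-0.0165,-0.0073,0,0,0,30,0,-0.028,-0.011,0,0,0,30,0,-0.04,-0.0122,0,0,0]
}}

```text
clock: 9.15
ee_pos: [583.3, 225.6, 130.2]
eef_rot: [-1.572, -0.003, -1.572]
wrist_force: [-0.5, -0.1, -0.8]
opening: 49.6
```

Call:
{"name": "jog_arm", "arguments": {
  "series": [30,0,-0.007,0,0,0,0,30,0,-0.007,0,0,0,0,30,0,-0.007,0,0,0,0,30,0,-0.007,0,0,0,0,30,0,-0.007,0,0,0,0]
}}

```text
clock: 9.57
ee_pos: [584.0, 225.5, 135.8]
eef_rot: [-1.572, -0.003, -1.573]
wrist_force: [-0.1, -0.3, -2.6]
opening: 49.0
```

```bash
python3 - <<'E'
from workcell import ctrl,vision
for i in range(3):
    vision.grab_frame("wrist"); s=ctrl.get_state(); print(s["ee_pos"],s["wrist_force"],s["torque"],s["opening"])
E
```

```text
[583.96425461 225.51498692 135.73140946] [ 0.49784764  0.48410067 -1.9686466 ] [ 0.0230193  -0.00124482 -0.02988081] 49.54575920451465
[584.01387991 225.53848712 135.72810422] [-0.64313386  0.0345595  -1.37836027] [ 0.01099657  0.00372603 -0.02652403] 49.55880979223493
[584.04413162 225.61578856 135.8143653 ] [ 0.08019216 -0.58337039 -2.16214332] [-0.0106769  -0.00486489 -0.0126377 ] 49.41597072423978
```

The middle tin is also light (about 2 N). I'll put it back; the left one should be the heavy one.

Call:
{"name": "jog_arm", "arguments": {
  "series": [30,0,0.01,0.004,0,0,0,30,0,0.022,0.008,0,0,0,30,0,0.032,0.011,0,0,0,30,0,0.038,0.013,0,0,0,30,0,0.042,0.0145,0,0,0]
}}

```text
clock: 10.13
ee_pos: [598.3, 225.0, 92.5]
eef_rot: [-1.573, -0.004, -1.573]
wrist_force: [-9.6, -5.7, 44.9]
opening: 49.2
```

Call:
{"name": "jog_arm", "arguments": {
  "series": [30,0,0,0,0,0,0,30,0,0,0,0,0,0,62,0,0,0,0,0,0,66,0,0,0,0,0,0,75,0,0,0,0,0,0]
}}

```text
clock: 10.55
ee_pos: [599.2, 225.8, 94.8]
eef_rot: [-1.57, -0.002, -1.572]
wrist_force: [0.2, -0.4, -0.8]
opening: 64.0
```

Call:
{"name": "jog_arm", "arguments": {
  "series": [100,0,0,0,0,0,0,100,0,0,0,0,0,0,100,0,0,0,0,0,0,100,0,-0.02,0,0,0,0,100,0,-0.05,0,0,0,0]
}}

```text
clock: 10.97
ee_pos: [596.5, 224.8, 142.1]
eef_rot: [-1.577, -0.006, -1.572]
wrist_force: [-0.1, 0.7, 0.7]
opening: 85.4
```

Call:
{"name": "jog_arm", "arguments": {
  "series": [100,0,-0.03,0,0,0,0,100,-0.035,-0.055,-0.001,0,0,0,100,-0.07,-0.055,-0.003,0,0,0,100,-0.104,-0.055,-0.005,0,0,0,100,-0.104,-0.055,-0.005,0,0,0]
}}

```text
clock: 11.38
ee_pos: [590.7, 341.3, 200.0]
eef_rot: [-1.571, 0.007, -1.562]
wrist_force: [-1.3, 2.1, 0.2]
opening: 85.4
```

```bash
python3 - <<'E'
from h import *
from workcell import ctrl,vision
f=vision.grab_frame("wrist"); a=f["pixels"]; np.savez("w5.npz",**f)
f=vision.grab_frame("scene"); b=cv2.resize(f["pixels"][200:320,300:500],(640,384))
cv2.imwrite("pics/w5.png",np.hstack([cv2.resize(a,(400,300)),cv2.resize(b,(400,300))]))
st=ctrl.get_state(); print(st["qpos"],st["wrist_force"]); to(st,[593,330,88],0)
E
```

```text
[-0.52500597  0.79838183 -0.10840152  1.41650059  0.09799815  0.93320253
 -2.22775062] [-0.45608056 -0.88005463  0.56669995]
to [593 330  88] shift [0.0023 0.1109 0.0003] 0.111 turn [0.    0.002 0.002]
```

View pics/w5.png

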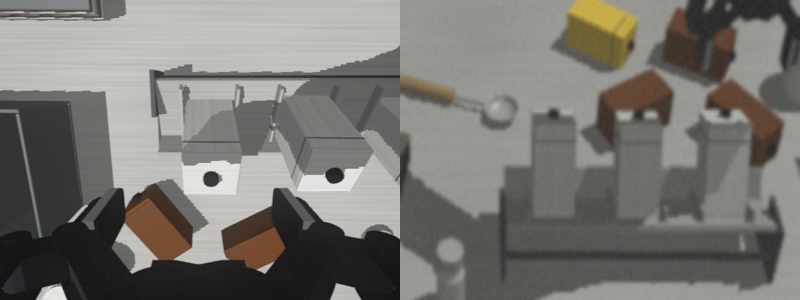

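```bash
python3 - <<'E'
from h import *
from workcell import ctrl,vision
f=vision.grab_frame("wrist"); g=cv2.cvtColor(f["pixels"],cv2.COLOR_BGR2GRAY)
u,v=proj(f,[578,330,145])[0].astype(int); w=(g[v-30:v+30,u-30:u+30]<50).astype(np.uint8); n,l,s,c=cv2.connectedComponentsWithStats(w)
for i in range(1,n):
    if s[i,4]>100: p=c[i]+[u-30,v-30]; print(s[i],p,ray(f,*p,145.))
st=ctrl.get_state(); to(st,[593,330,88],0)
E
```

```text
to [593 330  88] shift [-0.0006  0.1108 -0.0006] 0.111 turn [ 0.    -0.001  0.004]
```

Call:
{"name": "jog_arm", "arguments": {
  "series": [100,0,0.022,-0.001,0,0,0,100,0,0.05,-0.001,0,0,0,100,0,0.078,-0.001,0,0,0,100,0,0.1,-0.001,0,0,0,100,0,0.11,-0.001,0,0,0]
}}

```text
clock: 11.95
ee_pos: [591.7, 325.9, 85.6]
eef_rot: [-1.575, -0.007, -1.575]
wrist_force: [-0.8, 0.2, -1.0]
opening: 85.6
```

Call:
{"name": "jog_arm", "arguments": {
  "series": [80,0,0,0,0,0,0,60,0,0,0,0,0,0,45,0,0,0,0,0,0,30,0,0,0,0,0,0,30,0,0,0,0,0,0],
  "grip_force": 100
}}

```text
clock: 12.37
ee_pos: [594.6, 330.8, 91.4]
eef_rot: [-1.567, 0.0, -1.572]
wrist_force: [0.1, 0.6, 4.3]
opening: 49.2
```

Call:
{"name": "jog_arm", "arguments": {
  "series": [30,0,0,0.003,0,0,0,30,0,0,0.003,0,0,0,30,0,0,0.003,0,0,0]
}}

```text
clock: 12.62
ee_pos: [594.8, 330.8, 91.4]
eef_rot: [-1.572, -0.001, -1.572]
wrist_force: [-6.1, -0.1, 11.5]
opening: 49.0
```

Call:
{"name": "jog_arm", "arguments": {
  "series": [30,0,-0.0046,-0.002,0,0,0,30,0,-0.0092,-0.004,0,0,0,30,0,-0.0165,-0.0073,0,0,0,30,0,-0.028,-0.011,0,0,0,30,0,-0.04,-0.0122,0,0,0]
}}

```text
clock: 13.03
ee_pos: [581.9, 329.3, 129.2]
eef_rot: [-1.574, -0.004, -1.572]
wrist_force: [0.1, 0.5, -5.0]
opening: 49.2
```

Call:
{"name": "jog_arm", "arguments": {
  "series": [30,0,-0.01,0,0,0,0,30,0,-0.01,0,0,0,0,30,0,-0.01,0,0,0,0,30,0,-0.01,0,0,0,0,30,0,-0.01,0,0,0,0]
}}

```text
clock: 13.45
ee_pos: [583.3, 329.3, 138.4]
eef_rot: [-1.572, -0.004, -1.573]
wrist_force: [0.4, -1.0, -6.8]
opening: 49.1
```

```bash
python3 - <<'E'
from workcell import ctrl,vision
for i in range(3):
    vision.grab_frame("wrist"); s=ctrl.get_state(); print(s["ee_pos"],s["wrist_force"],s["torque"],s["opening"])
E
```

```text
[583.31827661 329.33447525 138.24259881] [ 0.16988487 -0.16888953 -6.45852255] [0.01276405 0.11211878 0.02242573] 48.73302118625708
[583.36603744 329.43098355 138.30406963] [-0.59621734 -0.03126594 -5.69568462] [0.03039882 0.0880413  0.021596  ] 48.893548680635924
[583.46015126 329.51609854 138.38855156] [ 0.22596397  0.53013797 -6.63594143] [-0.00828907  0.06373762  0.0083744 ] 48.97545228334132
```

About 6.4 N, so this is the heavy tin. I'll lift it, carry it over the others at height, and tilt it upright above the platter.

Call:
{"name": "jog_arm", "arguments": {
  "series": [30,0,-0.018,0,0,0,0,30,0,-0.043,0,0,0,0,30,0,-0.07,0,0,0,0,30,0,-0.1,0,0,0,0,30,0,-0.125,0,0,0,0]
}}

```text
clock: 14.02
ee_pos: [583.9, 330.1, 265.7]
eef_rot: [-1.57, -0.002, -1.573]
wrist_force: [0.1, -0.2, -5.7]
opening: 49.1
```

Call:
{"name": "jog_arm", "arguments": {
  "series": [30,0.015,0,0.002,0,0,0,30,0.045,0,0.004,0,0,0,30,0.079,0,0.006,0,0,0,30,0.114,0,0.008,0,0,0,30,0.15,0,0.011,0,0,0]
}}

```text
clock: 14.43
ee_pos: [593.6, 178.1, 263.4]
eef_rot: [-1.572, -0.003, -1.572]
wrist_force: [0.7, -0.1, -6.1]
opening: 48.9
```

Call:
{"name": "jog_arm", "arguments": {
  "series": [30,0.036,0,0.002,0,0,0,30,0.072,0,0.004,0,0,0,30,0.108,0,0.006,0,0,0,30,0.144,0,0.008,0,0,0,30,0.18,0,0.011,0,0,0]
}}

```text
clock: 14.85
ee_pos: [604.1, -2.4, 264.0]
eef_rot: [-1.572, -0.003, -1.573]
wrist_force: [-0.1, -0.6, -6.1]
opening: 49.2
```

Call:
{"name": "jog_arm", "arguments": {
  "series": [30,0.036,0,0.002,0,0,0,30,0.072,0,0.004,0,0,0,30,0.108,0,0.006,0,0,0,30,0.139,0,0.008,0,0,0,30,0.165,0,0.011,0,0,0]
}}

```text
clock: 15.27
ee_pos: [614.3, -169.5, 264.3]
eef_rot: [-1.573, -0.005, -1.576]
wrist_force: [0.8, -0.6, -5.9]
opening: 48.7
```

Call:
{"name": "jog_arm", "arguments": {
  "series": [30,0.02,0,0,-0.06,0,0,30,0.035,0,0,-0.15,0,0,30,0.045,0,0,-0.25,0,0,30,0.05,0,0,-0.34,0,0,30,0.052,0,0,-0.419,0,0]
}}

```text
clock: 15.68
ee_pos: [615.9, -219.0, 264.5]
eef_rot: [-1.992, -0.004, -1.575]
wrist_force: [1.1, 0.9, -6.7]
opening: 49.0
```

```bash
python3 - <<'E'
from h import *
from workcell import ctrl,vision
for n in("scene","top"):
  f=vision.grab_frame(n); np.savez(n+"6.npz",**f)
  if n=="scene": b=cv2.resize(f["pixels"][130:330,150:350],(400,400))
  else: a=cv2.resize(f["pixels"][110:260,330:480],(400,400))
cv2.imwrite("pics/s6.png",np.hstack([b,a]))
st=ctrl.get_state(); print(st); to(st,[617,-217.7,148],-24)
E
```

```text
{'clock': 15.7833, 'qpos': array([ 0.24980484,  0.94486882, -0.07994531,  0.95507198,  0.14274724,
        1.65989976, -1.39986218]), 'qvel': array([ 0.00717593, -0.08380947, -0.01181226,  0.1002607 , -0.0103546 ,
       -0.0940473 , -0.00987469]), 'tau': array([ 1.32098805e+00, -7.27448058e+01,  1.87303126e+00, -2.09978914e+01,
        8.10075123e-01,  3.49860147e+00,  6.95685949e-02]), 'ee_pos': array([ 616.80183496, -216.56143912,  260.35703942]), 'eef_rot': array([-1.99321467e+00, -6.23903430e-04, -1.57161995e+00]), 'wrist_force': array([ 0.14320714,  0.97580068, -7.66925597]), 'torque': array([-0.02121418, -1.05199461,  0.00483493]), 'opening': 48.912733634228296}
to [ 617.  -217.7  148. ] shift [0.0011 0.1024 0.0462] 0.112 turn [ 0.004 -0.001  0.   ]
```

View pics/s6.png

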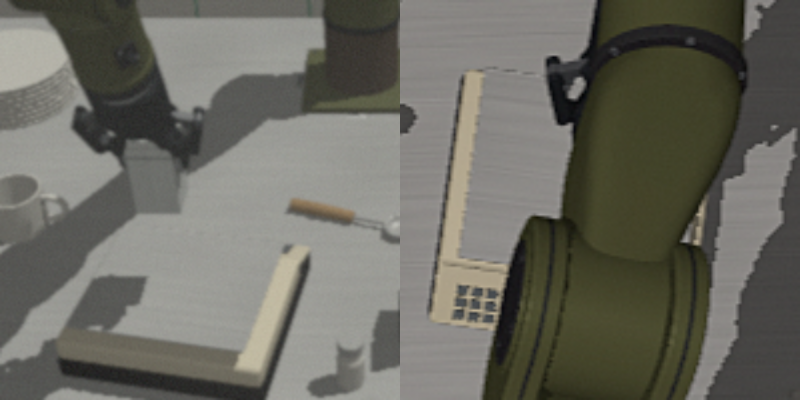

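The scene view shows the tin hanging upright above the platter, base edge at about (158,212) in the crop. Lowering it now.

Call:
{"name": "jog_arm", "arguments": {
  "series": [30,0,0.024,0.0108,0.002,0,0,30,0.001,0.053,0.024,0.004,0,0,30,0.001,0.077,0.0347,0.004,0,0,30,0.001,0.094,0.0424,0.004,0,0,30,0.001,0.1024,0.0462,0.004,0,0]
}}

```text
clock: 16.2
ee_pos: [614.6, -217.9, 150.4]
eef_rot: [-1.988, -0.001, -1.572]
wrist_force: [-0.8, -0.1, -6.9]
opening: 49.0
```

Call:
{"name": "jog_arm", "arguments": {
  "series": [30,0,0,0,0,0,0,30,0,0,0,0,0,0,30,0,0,0,0,0,0]
}}

```text
clock: 16.45
ee_pos: [617.5, -218.6, 155.1]
eef_rot: [-1.981, -0.004, -1.573]
wrist_force: [0.1, -0.4, -4.8]
opening: 49.2
```

```bash
python3 - <<'E'
from h import *
from workcell import ctrl,vision
f=vision.grab_frame("scene"); np.savez("s7.npz",**f)
f=vision.grab_frame("wrist"); cv2.imwrite("pics/w7.png",f["pixels"])
st=ctrl.get_state(); print(st["ee_pos"],st["eef_rot"],st["wrist_force"],st["torque"]); to(st,[617,-217.7,138.5],-24)
E
```

```text
[ 617.54510392 -218.59376013  155.10237202] [-1.98164051 -0.00364201 -1.5726366 ] [ 0.74579692  0.45558737 -5.56978689] [-0.05866437 -0.99801    -0.05467606]
to [ 617.  -217.7  138.5] shift [-0.001   0.0154  0.0061] 0.017 turn [-0.008 -0.003  0.003]
```

View pics/w7.png

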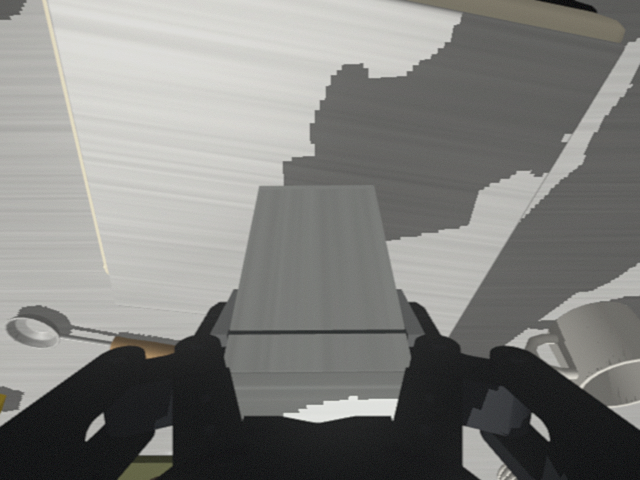

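```bash
python3 - <<'E'
from h import *
from workcell import vision,ctrl
from scipy.optimize import least_squares
f=vision.grab_frame("wrist"); st=ctrl.get_state(); print(st["ee_pos"])
def pts(ox,oy,oz,t): # tin-frame corners of back face, tilt t about y (positive = lid to -x)
    R=np.array([[np.cos(t),0,-np.sin(t)],[0,1,0],[np.sin(t),0,np.cos(t)]])
    return np.array([[25,25,0],[25,-25,0],[25,25,95],[25,-25,95]])@R.T+[ox,oy,oz]
o=st["ee_pos"]+[5.4,0,-45.5]; print(proj(f,pts(*o,0)).round(0))
obs=np.array([[260,185],[375,185]])
g=f["pixels"]; print("obs bottom",obs.tolist())
for t in (-6,-3,0,3,6): print(t,proj(f,pts(*o,np.radians(t))).round(0).tolist())
E
```

```text
[ 617.3886757  -218.48896547  154.83147149]
[[257. 179.]
 [372. 179.]
 [212. 377.]
 [415. 377.]]
obs bottom [[260, 185], [375, 185]]
-6 [[258.0, 176.0], [372.0, 176.0], [208.0, 342.0], [419.0, 342.0]]
-3 [[257.0, 177.0], [372.0, 177.0], [210.0, 361.0], [417.0, 360.0]]
0 [[257.0, 179.0], [372.0, 179.0], [212.0, 377.0], [415.0, 377.0]]
3 [[256.0, 181.0], [373.0, 180.0], [215.0, 392.0], [413.0, 392.0]]
6 [[256.0, 182.0], [373.0, 182.0], [217.0, 406.0], [410.0, 405.0]]
```

The wrist projection agrees with an upright tin (bottom edge v=185 against 179 predicted). The base is about 16 mm above the platter, so I'll descend slowly.

Call:
{"name": "jog_arm", "arguments": {
  "series": [30,0,0.003,0.0013,0,0,0,30,0,0.006,0.0027,0,0,0,30,0,0.0085,0.0038,0,0,0,30,0,0.0105,0.0047,0,0,0,30,0,0.012,0.0053,0,0,0]
}}

```text
clock: 17.02
ee_pos: [616.2, -218.2, 139.5]
eef_rot: [-1.986, -0.002, -1.572]
wrist_force: [-0.4, -0.3, -5.7]
opening: 49.3
```

Call:
{"name": "jog_arm", "arguments": {
  "series": [30,0,0.0009,0.0004,0,0,0,30,0,0.0018,0.0008,0,0,0,30,0,0.0027,0.0012,0,0,0,30,0,0.0027,0.0012,0,0,0,30,0,0.0027,0.0012,0,0,0]
}}

```text
clock: 17.43
ee_pos: [616.4, -218.3, 137.3]
eef_rot: [-1.986, -0.003, -1.573]
wrist_force: [0.4, -0.2, -4.5]
opening: 49.2
```

Call:
{"name": "jog_arm", "arguments": {
  "series": [30,0,0.0009,0.0004,0,0,0,30,0,0.0018,0.0008,0,0,0,30,0,0.0027,0.0012,0,0,0,30,0,0.0027,0.0012,0,0,0,30,0,0.0027,0.0012,0,0,0]
}}

```text
clock: 17.85
ee_pos: [616.5, -218.4, 134.5]
eef_rot: [-1.985, -0.003, -1.573]
wrist_force: [0.1, 0.9, -2.9]
opening: 49.0
```

Call:
{"name": "jog_arm", "arguments": {
  "series": [30,0,0,0,0,0,0,30,0,0,0,0,0,0]
}}

```text
clock: 18.02
ee_pos: [616.5, -218.4, 134.4]
eef_rot: [-1.985, -0.003, -1.572]
wrist_force: [-0.8, 0.7, -2.7]
opening: 49.0
```

Call:
{"name": "jog_arm", "arguments": {
  "series": [30,0,0.0009,0.0004,0,0,0,30,0,0.0018,0.0008,0,0,0,30,0,0.0027,0.0012,0,0,0,30,0,0.0027,0.0012,0,0,0,30,0,0.0027,0.0012,0,0,0]
}}

```text
clock: 18.43
ee_pos: [616.6, -218.3, 131.5]
eef_rot: [-1.985, -0.003, -1.572]
wrist_force: [0.8, -0.4, 0.1]
opening: 49.0
```

```bash
python3 - <<'E'
from h import *
from workcell import ctrl,vision
st=ctrl.get_state(); print(st["ee_pos"],st["eef_rot"],st["wrist_force"],st["torque"])
E
```

```text
[ 616.5868523  -218.34935974  131.53413676] [-1.98527861 -0.00284643 -1.57246264] [ 0.82664277 -0.42346472  0.06279696] [-0.01592312 -0.33205064 -0.03537502]
```

Call:
{"name": "jog_arm", "arguments": {
  "series": [58,0,0,0,0,0,0,61,0,0,0,0,0,0,64,0,0,0,0,0,0,70,0,0,0,0,0,0,80,0,0,0,0,0,0],
  "grip_force": 30
}}

```text
clock: 18.85
ee_pos: [616.5, -218.4, 131.3]
eef_rot: [-1.985, -0.003, -1.573]
wrist_force: [0.2, 0.3, -0.8]
opening: 68.1
```

Call:
{"name": "jog_arm", "arguments": {
  "series": [100,0,0,0,0,0,0,100,0,0,0,0,0,0,100,0,0,0,0,0,0,100,0,0,0,0,0,0,100,0,0,0,0,0,0]
}}

```text
clock: 19.27
ee_pos: [616.5, -218.3, 131.3]
eef_rot: [-1.986, -0.003, -1.572]
wrist_force: [-0.0, 0.6, 0.0]
opening: 85.5
```

```bash
python3 - <<'E'
from h import *
from workcell import ctrl,vision
f=vision.grab_frame("wrist"); a=f["pixels"]
f=vision.grab_frame("scene"); b=cv2.resize(f["pixels"][160:310,170:370],(400,300))
cv2.imwrite("pics/w8.png",np.hstack([cv2.resize(a,(400,300)),b]))
st=ctrl.get_state(); print(st["ee_pos"],st["wrist_force"],st["opening"])
E
```

```text
[ 616.44709008 -218.27334852  131.25326474] [-0.46206379  0.17717206 -0.02216758] 85.61024620091783
```

View pics/w8.png

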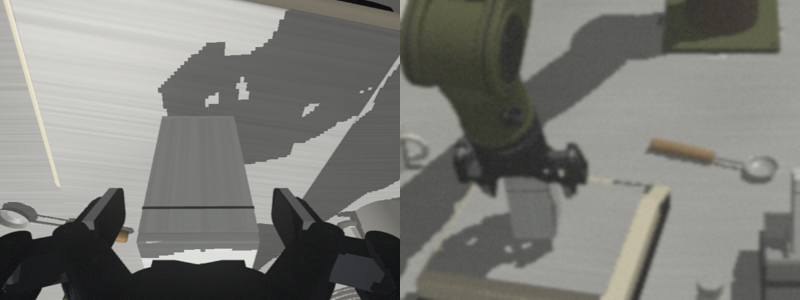

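The fingers are open and clear, and the tin stands on the platter. Withdrawing along the tool axis.

Call:
{"name": "jog_arm", "arguments": {
  "series": [100,0,-0.01,0,0,0,0,100,0,-0.03,0,0,0,0,100,0,-0.06,0,0,0,0,100,0,-0.09,0,0,0,0,100,0,-0.12,0,0,0,0]
}}

```text
clock: 19.78
ee_pos: [664.9, -218.1, 242.6]
eef_rot: [-1.986, -0.003, -1.573]
wrist_force: [1.6, -0.9, -0.1]
opening: 85.6
```

Call:
{"name": "jog_arm", "arguments": {
  "series": [100,0,-0.03,0,0.08,0,0,100,0,-0.05,-0.03,0.16,0,0,100,0,-0.06,-0.06,0.25,0,0,100,0,-0.07,-0.09,0.33,0,0,100,0,-0.08,-0.12,0.42,0,0]
}}

```text
clock: 20.2
ee_pos: [586.4, -217.5, 364.2]
eef_rot: [-1.56, -0.004, -1.572]
wrist_force: [0.3, -0.7, 0.9]
opening: 85.7
```

Call:
{"name": "jog_arm", "arguments": {
  "series": [100,0.03,0,-0.025,0,0,0,100,0.06,0,-0.05,0,0,0,100,0.09,0,-0.075,0,0,0,100,0.12,0,-0.1,0,0,0,100,0.15,0,-0.12,0,0,0]
}}

```text
clock: 20.62
ee_pos: [464.5, -368.9, 363.1]
eef_rot: [-1.566, -0.003, -1.573]
wrist_force: [1.0, 0.2, -0.5]
opening: 85.7
```

Call:
{"name": "jog_arm", "arguments": {
  "series": [100,0,0,0,0,0,0,100,0,0,0,0,0,0,100,0,0,0,0,0,0]
}}

```text
clock: 20.87
ee_pos: [467.4, -366.7, 362.5]
eef_rot: [-1.565, -0.002, -1.572]
wrist_force: [-0.1, 0.8, 0.5]
opening: 85.5
```

```bash
python3 - <<'E'
from h import *
from workcell import ctrl,vision
F={n:vision.grab_frame(n) for n in("scene","top")}
b=cv2.resize(F["scene"]["pixels"][180:330,110:510],(800,300),interpolation=cv2.INTER_CUBIC)
a=cv2.resize(F["top"]["pixels"][110:260,155:555],(800,300),interpolation=cv2.INTER_CUBIC)
cv2.imwrite("pics/fin.png",np.vstack([b,a])); np.savez("top9.npz",**F["top"]); np.savez("scene9.npz",**F["scene"])
st=ctrl.get_state(); print(st["ee_pos"],st["eef_rot"],st["wrist_force"],st["clock"])
for n in F: print(n,proj(F[n],[[622,-218,86.6+102],[622,-218,86.6]]).round(1))
g=cv2.cvtColor(F["top"]["pixels"],cv2.COLOR_BGR2GRAY)
for u,v,z in [(226,196,145),(267,194,145),(*proj(F["top"],[622,-218,188.6])[0].astype(int),188.6)]:
    m=(g[v-10:v+10,u-10:u+10]<60).astype(np.uint8); n,l,s,c=cv2.connectedComponentsWithStats(m)
    for i in range(1,n):
        if s[i,4]>8: p=c[i]+[u-10,v-10]; print(s[i,4],p,ray(F["top"],*p,z).round(1))
E
```

```text
[ 468.2878756  -365.69651917  362.4775216 ] [-1.56477456 -0.00164487 -1.56939167] [-0.33989385  0.87579304 -0.25837978] 20.9667
scene [[233.3 240.4]
 [239.  271.8]]
top [[405.4 170. ]
 [399.1 177.8]]
26 [226.30769231 194.03846154] [583.2 224.1 145. ]
29 [267.27586207 193.5862069 ] [581.3 121.1 145. ]
28 [405.5        169.78571429] [ 622.4 -218.3  188.6]
```

View pics/fin.png

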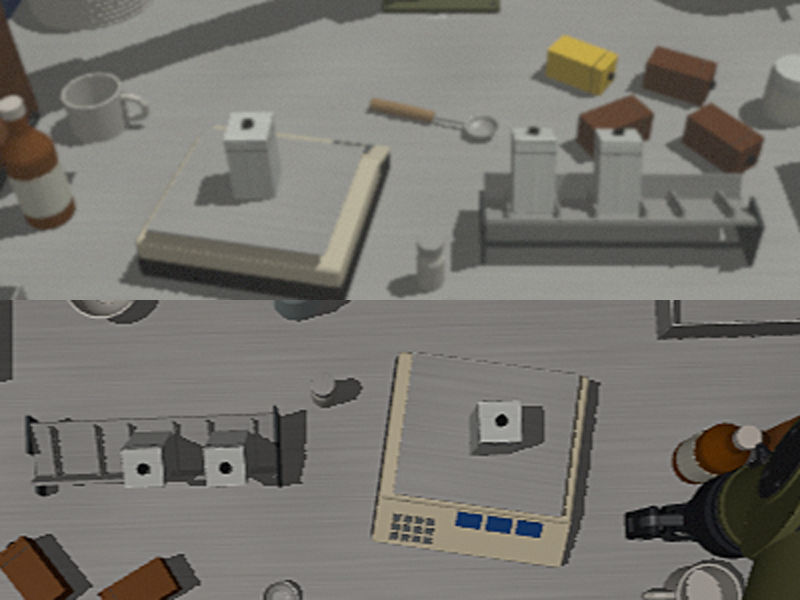

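The final view shows the tin upright mid-platter, with its button at (622.4,−218.3) against the platter centre (622.3,−217.7). Both light tins are in their bays, their buttons 2 to 5 mm from the start. Handing in.

```bash
python3 -c "
from workcell import finish_job
print(finish_job())"
```

```text
the job is handed in; nothing more can be done
None
```

I lifted all three tins. The right and middle ones pulled about 2 N, and the left one about 6.4 N (roughly 0.65 kg), so the left tin holds the check weight. It now stands on the scale, released, with the arm withdrawn, and I handed the job in at about 21 s.

**Heavy tin:** The last pictures show it upright, with its button about 1 mm from the platter centre. During set-down the wrist force fell to about zero over about 6 mm of sinking after contact. That sinking is from wrist force and height; I did not read the platter joint directly.

**Light tins:** Both are back in their bays and leaning as before. Their buttons are about 2 mm (right) and 5 mm (middle) further back than at the start, within the 20 mm allowed. Putting them back gave a brief wrist-force peak of about 45 N, below the 120 N limit.

**Bystanders:** The cup, shaker, spoon and bottle look unmoved in the last pictures. The milk can was only partly in view, but the arm never touched it.

**Disagreements:**
- **Grip:** The first plan, gripping along the tins' lean, ran joint 6 almost to its limit. I gripped with the tool vertical and tilted it 24° inward to place the tin.
- **Button check:** A wrist-camera check of the left tin's button found nothing. I relied on the earlier overhead measurement, and the grip closed normally at 49 mm.

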